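# Set the depth stop on a plaster block and lock it

## Task

Set the depth stop to the plaster block that stands under it: lower the stop rod slowly and gently until you feel its foot rest on the block, never pressing hard on the plaster, and leave it touching. Then swing the red-gripped locking lever round until the rod is clamped tight, leave both released, and leave the blocks and the other things on the bench where they are.

Things in the scene. Friction and masses are not known exactly. Their poses are not given: they have to be found in the camera images.
- depth_stand: Depth stop stand, fixed: blue base (62 x 72 x 52 mm) and column 118 mm behind the origin; a grey arm, 100 to 133 mm above the bench, reaches forward to a round head (38 mm) holding the vertical stop rod. Origin: on the bench, under the rod's axis. x points from rod to column, y to the lever's side, z up. One plaster block stands on the bench at the origin, under the rod.
- rod_foot (a point): Lowest point of the rod's domed black foot (17 mm across). The steel rod (14 mm, 0.2 kg) slides vertically; it starts with its foot 62 to 85 mm above the bench, over the block, and can be lowered to 15 mm. Stiff: about 4 N moves it, it stays where left. Once the foot stands on the block, further push goes into the plaster, which takes at most 18 N; so lower under 10 mm/s.
- knob_top (a point): Centre of the flat top of the black round knob on top of the rod (26 mm across, 30 mm tall, flat top 22 mm across), 156 mm above the foot; it can be pushed down from above or gripped. The knob moves with the rod.
- lock_lever (a joint): Lever angle about the vertical axis at lever_pivot, rad. 0 = loose, lever 35 deg anticlockwise of the stand's x axis; grows anticlockwise seen from above to a hard stop at 1.3. Starts at 0 to 0.25. Friction 0.3 N m; stays where left. The clamp meets the rod at about 0.8 and stiffens from there (about 0.55 N m at the stop). From 1.0 on the rod is clamped.
- lever_grip (a point): Point on the axis of the lever's upright red round grip (18 mm diameter, 52 mm tall), 6 mm below the grip's top end, 80 mm from the lever's axis and 178 mm above the bench; the steel lever arm (11 mm thick) runs in at 139 to 151 mm above the bench.
- lever_pivot (a point): The lever's vertical turning axis, on top of the stand's arm, 45 mm behind the rod's axis and 132 mm above the bench.
- plaster_block_1: Loose white cast plaster block with broken uneven faces, roughly 50 x 60 mm across. The three blocks differ in height, between 25 and 50 mm, and their tops are not flat, so the height under the foot must be felt. Origin: centre of its underside. Any of the three may be the one under the rod; the other two stand beside the stand and must be left alone.
- plaster_block_2: Another loose white plaster block like plaster_block_1, roughly 50 x 65 mm across, 25 to 50 mm tall. Origin: centre of its underside.
- plaster_block_3: Another loose white plaster block like plaster_block_1, roughly 50 x 65 mm across, 25 to 50 mm tall. Origin: centre of its underside.
- sanding_block: Loose brown cork sanding block, 61 x 110 x 30 mm, a bystander beside the stand. Origin: centre of its underside.
- tape_measure: Loose yellow tape measure, 36 x 83 x 60 mm, a bystander behind the lever. Origin: centre of its underside.
Things that resemble listed ones, but are neither listed nor needed, are in the scene too. Leave any green or yellow look-alike of the depth_stand alone.

How it is judged:
By the outcome, as a careful person would: the job done as asked, in the order asked, and still so for the second after the job is handed in, with the robot touching nothing.
It also fails if it takes over 58 s, if anything falls off the work surface, if the arm or the gripper's body presses on something with over 40 N, if the wrist force passes 120 N, or if a joint passes its speed limit or range.

## Robot

A 6-joint arm with a two-finger parallel gripper is mounted at the origin on a cart in front of the work surface, level with it; the furniture and walls round the work are solid. World frame = base frame: x ahead of the robot, y to its left, z up, the work surface at z = 0. Lengths are in m, angles in rad, forces in N, time in s.
With the tool pointing down it reaches from about 0.35 to 0.8 m from the base axis. Payload 7.3 kg.
Tool frame: the origin (TCP) lies between the finger pads; the fingertips stand ctrl.tcp_to_tips ahead of it and the grasp point (between the pads) lies 5 mm behind it (ctrl.tcp_to_tips is the distance from the TCP to the fingertips, in m); z points along the fingers, y is the line along which they close (so a half turn about z gives the same grasp; the last joint's range is limited). The gripper opens to 85 mm and grips with 20 to 120 N. Pads are 22 mm wide; open, the fingers measure 114 mm over their backs; the gripper's body (76 mm by 85 mm) begins 54 mm behind the grasp point. The pads swing forward as they close: fully open they stand 13 mm farther back than shut.
Start: joints at [-1.288, 0.342, 1.524, -0, 1.275, -0.146], TCP at [0.218, -0.477, 0.218] pointing down, gripper open.
Joint ranges: [-2.53, 2.53], [-0.77, 2.02], [0.04, 2.7], [-1, 4.14], [0.28, 2.66], [-3.11, 3.11]. Speed limits (rad/s): [2.57, 2.57, 3.14, 3.14, 3.14, 3.14].

## Interface

Orientations are given as a unit quaternion [w, x, y, z].
In Python, from plant import ctrl gives the robot as it stands.
- The arm moves only by the tool servo_tool, never from a script. Its argument "rows" is a list of rows, each an object with "travel": the shift along the tool's x, y, z in m, a list of three; "turn": the turn, a rotation vector about the tool's x, y, z in degrees, a list of three. In form: [{"travel": [x, y, z], "turn": [wx, wy, wz]}, ...]. A call has 1 to 10 rows; each row is the pose to reach, as a shift and turn from the pose commanded when the call began, along the tool's axes at that moment; what a row does not reach only later rows make up. A row lasts 1/10 s, in which the tool goes at most 50 mm and 8.59 degrees, less where a joint would pass 70% of its speed; a pose out of reach is approached as far as the arm can. A call with a gripper value outside its range is refused whole. "claw" is the finger opening in m, from 0 to 0.0854, set as the call begins (left out, the last holds). The fingers move at their own pace and stop on an object; "newtons" is the grip in N (left out, the last holds). Time passes only in rows, so rows that repeat a pose let the fingers close. It gives the time, the measured TCP pose, the force, the opening and the grip force at its end, in the units of the state.
- ctrl.observe(): the state, without advancing time (a new reading comes with each control period).
- ctrl.read_camera(name): name is "scene" or "top"; returns a dict with "img" (400x640x3 uint8, blue, green, red), "range_z" (400x640 float32, m along the optical axis (not along the pixel's ray), 0 where there is no reading), "camera_matrix" (3x3 intrinsics, pixels), "k1" (the pictures are not rectified: a ray, as slopes to the right and down, at radius r is drawn at 1 + k1 r^2 times it, then the intrinsics apply), "pose" (4x4, takes a point from camera to world coordinates). Camera axes: x right, y down, z forward; pixel columns grow to the right and rows downward; lengths in m; the calibration is good to about 2 mm. A picture is of the moment at which its call begins.
- ctrl.finish_job(): hands the job in; it is judged then, once.
The state is a dict: "time": time; "joint_positions": joint angles; "joint_vel": joint speeds; "joint_efforts": joint torques, N m; "eef_pos": TCP position; "eef_rot": TCP orientation; "force": force on the tool from outside, world axes, zero at the start; "wrist_torque": the same for the moment, N m; "opening": finger opening in m; "grasp_force": force on a finger pad.
Only numpy, scipy, OpenCV 4.12 (cv2) and the standard library are available. Lean on these libraries where they do the work, as an engineer would, in place of code of your own. Each camera call takes 0.05 s, during which the arm holds its last target. There are 200 camera calls.

## Working session

There is one attempt and no reset: what is moved stays moved. The work goes in short steps, Python scripts to look and compute and a tool call to move; the robot and the scene stay as the last step left them, time stands still between calls to the robot, and variables do not carry over. Pictures are saved under pics/ and viewed, at most 10 in all, crops included, and the job is handed in when it is done.

Besides the shell and the picture viewer there is one more tool, called as name([rows], argument=value, ...), one row to a line, values as JSON. servo_tool: Moves the arm, as the interface text tells. Its arguments: {"type":"object","properties":{"rows":{"type":"array"},"claw":{"type":"number"},"newtons":{"type":"number"}},"required":["rows"]}

```bash
mkdir -p pics; cat > h.py <<'E'
import numpy as np, cv2
from plant import ctrl
def cam(n):
    c=ctrl.read_camera(n); return c
def pts(c,uv):
    K=c['camera_matrix']; uv=np.asarray(uv,float).reshape(-1,2)
    d=np.stack([(uv[:,0]-K[0,2])/K[0,0],(uv[:,1]-K[1,2])/K[1,1]],1); s=d.copy()
    for _ in range(20): s=d/(1+c['k1']*(s**2).sum(1,keepdims=True))
    return np.c_[s,np.ones(len(s))]
def ray(c,uv):
    P=c['pose']; return P[:3,3], pts(c,uv)@P[:3,:3].T
def plane(c,uv,z):
    o,d=ray(c,uv); return o+d*((z-o[2])/d[:,2])[:,None]
def depth(c,uv):
    uv=np.asarray(uv).reshape(-1,2).astype(int)
    o,d=ray(c,uv); return o+d*c['range_z'][uv[:,1],uv[:,0]][:,None]
E
python3 - <<'E'
from h import *
for n in('scene','top'):
    c=cam(n); cv2.imwrite(f'pics/{n}0.png',c['img']); np.savez(f'{n}0.npz',**c); print(n,c['pose'].round(3).tolist(),c['camera_matrix'].tolist(),c['k1'])
s=ctrl.observe(); print(s, ctrl.tcp_to_tips)
E
```

```text
scene [[-0.719, -0.469, 0.513, 0.053], [-0.695, 0.483, -0.533, 0.566], [0.002, -0.74, -0.673, 0.778], [0.0, 0.0, 0.0, 1.0]] [[376.9656137941729, 0.0, 325.022484941304], [0.0, 376.9656137941729, 200.6411999551069], [0.0, 0.0, 1.0]] 0.028116955405737585
top [[0.02, -0.993, 0.12, 0.419], [-1.0, -0.022, -0.018, 0.071], [0.02, -0.12, -0.993, 1.232], [0.0, 0.0, 0.0, 1.0]] [[414.0859157274841, 0.0, 311.4441143821085], [0.0, 414.0859157274841, 199.20067450553313], [0.0, 0.0, 1.0]] 0.010733732151352256
{'time': 0.1, 'joint_positions': array([-1.28800407e+00,  3.42645998e-01,  1.52492829e+00, -3.49208707e-06,
        1.27540207e+00, -1.45996395e-01]), 'joint_vel': array([ 3.53284342e-05, -4.59735567e-04, -1.17140651e-03, -7.43423666e-04,
       -4.07360033e-04,  8.15655636e-04]), 'joint_efforts': array([ 1.10831996e-03, -4.34446406e+01, -2.46491736e+01, -2.36227734e-04,
        4.67998500e-03,  9.08246960e-06]), 'eef_pos': array([ 0.21819271, -0.47709328,  0.21689676]), 'eef_rot': array([-6.90123515e-04,  9.77105092e-01,  2.12756107e-01, -4.89507481e-05]), 'force': array([-0.26140312, -0.19394313, -0.52488665]), 'wrist_torque': array([-0.00776932, -0.0138786 , -0.01391875]), 'grasp_force': 0.0, 'opening': 0.08548427589899689} 0.014
```

View pics/scene0.png

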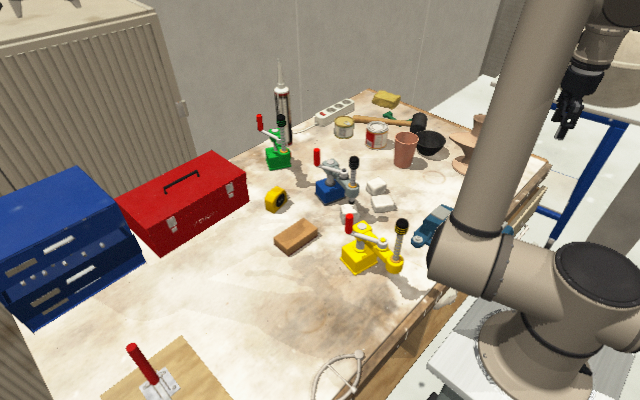

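View pics/top0.png

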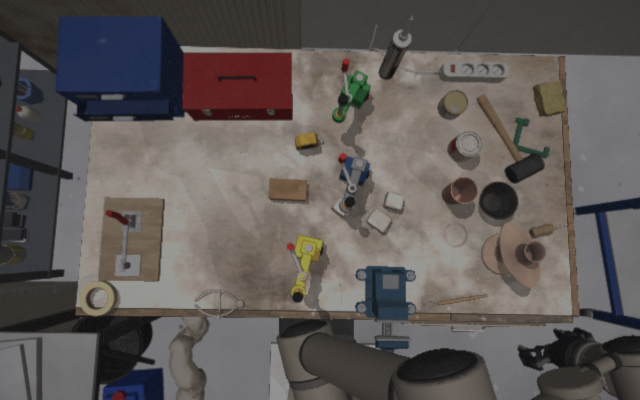

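Candidates for the stand (top picture): the blue one has its knob at (349,203), red grip at (342,158) and base at (355,170). The yellow look-alike's knob is at (298,296) and the green one's at (342,100). I choose blue, which in the scene view has its knob at (353,162) and grip at (317,157). I'll check that in a close crop.

```bash
python3 - <<'E'
from h import *
a=cv2.imread('pics/scene0.png')[130:235,265:405]; b=cv2.imread('pics/top0.png')[130:240,290:430]
a=cv2.resize(a,(560,420)) ; b=cv2.resize(b,None,fx=4,fy=4)[:420]
cv2.imwrite('pics/crop.png',np.hstack([a,b])[:,:1120]); 
cv2.imwrite('pics/crop.png',cv2.resize(np.hstack([a,b]),(800,300)))
for n in('scene','top'):
    c=dict(np.load(n+'0.npz')); hsv=cv2.cvtColor(c['img'],cv2.COLOR_BGR2HSV); H,S,V=cv2.split(hsv)
    box=np.zeros(H.shape,bool)
    if n=='scene': box[140:225,300:400]=1
    else: box[140:240,325:375]=1
    for nm,m in(('red',((H<8)|(H>172))&(S>150)&(V>80)),('black',(V<50))):
        k,l,st,ce=cv2.connectedComponentsWithStats((m&box).astype(np.uint8))
        for i in range(1,k):
            if st[i,4]>15:
                ys,xs=np.where(l==i); P=depth(c,np.c_[xs,ys]); 
                print(n,nm,st[i],ce[i].round(1),'med',np.median(P,0).round(3),'zmax',np.percentile(P[:,2],[5,50,95]).round(3))
                if n=='top':
                    print('  plane',plane(c,ce[i],.184 if nm=='red' else .23).round(4))
E
```

```text
scene red [369 140   5   8  17] [371.9 142.3] med [ 0.718 -0.365  0.031] zmax [0.014 0.031 0.038]
scene red [314 148   6  18 103] [316.5 156.4] med [ 0.65 -0.02  0.18] zmax [0.151 0.18  0.199]
scene red [345 214   8  11  81] [348.8 219.2] med [0.421 0.108 0.192] zmax [0.026 0.192 0.199]
scene black [350 157   9  13  96] [353.6 162.6] med [ 0.533 -0.035  0.213] zmax [0.195 0.213 0.22 ]
scene black [326 197  19   8  20] [334.6 200.6] med [ 0.62  -0.065  0.007] zmax [0.005 0.007 0.01 ]
scene black [396 219   4   6  16] [398.  222.1] med [0.311 0.091 0.247] zmax [0.243 0.247 0.778]
top red [340 154   6   6  32] [342.5 156.5] med [ 0.655 -0.025  0.199] zmax [0.197 0.199 0.202]
  plane [[ 0.6587 -0.0259  0.184 ]]
top black [340 176   6   5  20] [342.6 177.8] med [ 0.63  -0.041  0.027] zmax [0.008 0.027 0.106]
  plane [[ 0.5947 -0.0224  0.23  ]]
top black [358 181   6   5  18] [360.3 183.2] med [ 0.615 -0.094  0.03 ] zmax [0.008 0.03  0.052]
  plane [[ 0.5825 -0.0661  0.23  ]]
top black [345 197  10  10  80] [349.5 201.5] med [ 0.538 -0.041  0.22 ] zmax [0.214 0.22  0.223]
  plane [[ 0.5366 -0.0401  0.23  ]]
```

View pics/crop.png

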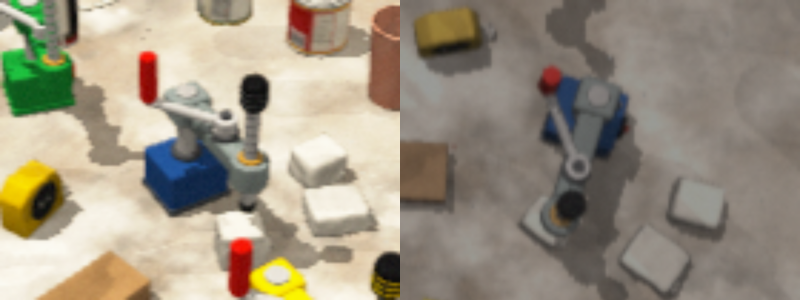

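The crop shows the blue stand with its red lever grip to the left of the column, its black knob on the rod, and one white block under the foot. The other two blocks stand to the right.

```bash
python3 - <<'E'
from h import *
c=dict(np.load('top0.npz')); s=dict(np.load('scene0.npz'))
print('bench',depth(c,[[330,230],[400,170],[320,170]]).round(3).tolist())
def tri(u,v):
    o1,d1=ray(c,u);o2,d2=ray(s,v);d1=d1[0];d2=d2[0]
    t=np.linalg.lstsq(np.c_[d1,-d2],o2-o1,rcond=None)[0]
    p,q=o1+t[0]*d1,o2+t[1]*d2; return ((p+q)/2).round(4),np.linalg.norm(p-q).round(4)
print('griptop',tri([342.5,156.5],[316.5,149.5]),'knobtop',tri([349.8,201.5],[354,159]))
print('col',depth(c,[359,163]),plane(c,[359,163],.15),'piv',depth(c,[352,188]),plane(c,[352,188.3],.155))
R=plane(c,[349.6,201.6],.221)[0,:2]; C=plane(c,[359,163.3],.15)[0,:2]; G=plane(c,[342.5,156.5],.199)[0,:2]
x=(C-R)/np.linalg.norm(C-R); print('R',R,'|RC|',np.linalg.norm(C-R),'yaw',np.degrees(np.arctan2(x[1],x[0])))
P=R+.045*x; g=G-P; print('P',P,'G',G,np.linalg.norm(g),'theta',np.arctan2(g[1],g[0])-np.arctan2(x[1],x[0])-np.radians(35))
E
```

```text
bench [[0.477, -0.008, 0.002], [0.663, -0.218, 0.001], [0.658, 0.025, -0.003]]
griptop (array([ 0.6554, -0.0251,  0.1965]), np.float64(0.0011)) knobtop (array([ 0.5382, -0.0425,  0.2153]), np.float64(0.0003))
col [[ 0.65269146 -0.07505879  0.13686859]] [[ 0.6498904 -0.0733117  0.15     ]] piv [[ 0.58173341 -0.05490948  0.15242243]] [[ 0.5805466  -0.05461648  0.155     ]]
R [ 0.53742005 -0.04129939] |RC| 0.11615611490950478 yaw -16.000375636219022
P [ 0.58067674 -0.05370335] G [ 0.65527968 -0.02454509] 0.08009870340187869 theta 0.040984146142284406
```

servo_tool([
  {"travel":[0.02,-0.011,-0.035],"turn":[0,0,0]},
  {"travel":[0.05,-0.028,-0.07],"turn":[0,0,0]},
  {"travel":[0.085,-0.047,-0.083],"turn":[0,0,0]},
  {"travel":[0.12,-0.067,-0.083],"turn":[0,0,0]},
  {"travel":[0.155,-0.087,-0.083],"turn":[0,0,0]},
  {"travel":[0.19,-0.106,-0.083],"turn":[0,0,0]},
  {"travel":[0.225,-0.126,-0.083],"turn":[0,0,0]},
  {"travel":[0.26,-0.145,-0.083],"turn":[0,0,0]},
  {"travel":[0.295,-0.165,-0.083],"turn":[0,0,0]},
  {"travel":[0.33,-0.184,-0.083],"turn":[0,0,0]},
], claw=0, newtons=20)

```text
time: 1.1
eef_pos: [0.4425, -0.1713, 0.3003]
eef_rot: [-0.0, 0.977, 0.213, -0.0]
force: [0.4, -0.8, 1.2]
opening: -0.0001
grasp_force: 0.0
```

servo_tool([
  {"travel":[0.035,-0.02,0],"turn":[0,0,0]},
  {"travel":[0.07,-0.039,0],"turn":[0,0,0]},
  {"travel":[0.105,-0.059,0],"turn":[0,0,0]},
  {"travel":[0.13,-0.073,0],"turn":[0,0,0]},
  {"travel":[0.1416,-0.0795,0],"turn":[0,0,0]},
  {"travel":[0.1416,-0.0795,0.02],"turn":[0,0,0]},
  {"travel":[0.1416,-0.0795,0.04],"turn":[0,0,0]},
  {"travel":[0.1416,-0.0795,0.05],"turn":[0,0,0]},
  {"travel":[0.1416,-0.0795,0.05],"turn":[0,0,0]},
])

```text
time: 2.0
eef_pos: [0.5367, -0.0421, 0.2491]
eef_rot: [-0.001, 0.977, 0.212, -0.002]
force: [-0.6, 0.2, 0.6]
opening: 0.0003
grasp_force: 0.0
```

```bash
python3 - <<'E'
from h import *
s=dict(np.load('scene0.npz'))
# block under foot: top surface near the rod
vs,us=np.mgrid[195:225,335:365]; P=depth(s,np.c_[us.ravel(),vs.ravel()]); col=s['img'][vs.ravel(),us.ravel()].min(1)
m=(np.hypot(P[:,0]-.5375,P[:,1]+.0413)<.04)&(P[:,2]<.058)&(P[:,2]>.01); print(np.percentile(P[m][:,2],[50,75,90,95,100]).round(4),m.sum())
c=cam('scene'); cv2.imwrite('pics/s1.png',cv2.resize(c['img'][90:230,265:405],(560,560)))
o=ctrl.observe(); print(o)
E
```

```text
[0.0462 0.0482 0.0495 0.05   0.0508] 247
{'time': 2.05, 'joint_positions': array([-2.20542479e-01,  3.45215488e-01,  1.42725942e+00, -2.06931832e-04,
        1.37018922e+00,  9.22230146e-01]), 'joint_vel': array([ 0.00077728, -0.01737606, -0.03191746,  0.00168177,  0.00532202,
        0.00167079]), 'joint_efforts': array([ 6.16177451e-02, -4.32736087e+01, -2.45742881e+01,  8.81219330e-05,
       -7.39621860e-02, -3.43912587e-03]), 'eef_pos': array([ 0.53731445, -0.04223164,  0.2503389 ]), 'eef_rot': array([-1.33590794e-04,  9.77182201e-01,  2.12402094e-01, -5.28625227e-04]), 'force': array([ 0.10581027, -0.29324969,  0.70865266]), 'wrist_torque': array([-1.06531337e-02,  3.14356938e-02,  6.76525602e-05]), 'grasp_force': 0.0, 'opening': -0.00023464382645706797}
```

View pics/s1.png

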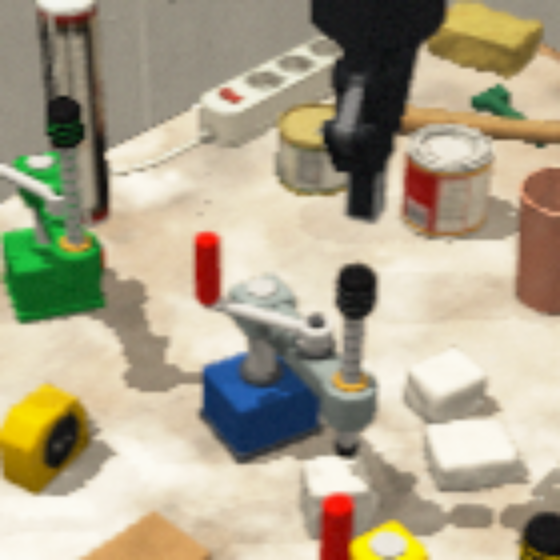

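The picture shows the closed fingertips at crop (365,215), directly above the knob at (355,275). The block top is about 46–50 mm up, by depth. I'll descend slowly.

servo_tool([
  {"travel":[0,0,0.004],"turn":[0,0,0]},
  {"travel":[0,0,0.008],"turn":[0,0,0]},
  {"travel":[0,0,0.01],"turn":[0,0,0]},
  {"travel":[0,0,0.011],"turn":[0,0,0]},
  {"travel":[0,0,0.0115],"turn":[0,0,0]},
  {"travel":[0,0,0.012],"turn":[0,0,0]},
])

```text
time: 2.65
eef_pos: [0.5377, -0.0418, 0.2386]
eef_rot: [0.0, 0.977, 0.213, 0.0]
force: [0.4, 0.9, 0.9]
opening: -0.0002
grasp_force: 0.0
```

servo_tool([
  {"travel":[0,0,0.0006],"turn":[0,0,0]},
  {"travel":[0,0,0.0012],"turn":[0,0,0]},
  {"travel":[0,0,0.0018],"turn":[0,0,0]},
  {"travel":[0,0,0.0024],"turn":[0,0,0]},
  {"travel":[0,0,0.003],"turn":[0,0,0]},
])

```text
time: 3.15
eef_pos: [0.5377, -0.0418, 0.2355]
eef_rot: [0.0, 0.977, 0.213, 0.0]
force: [0.3, 0.1, -0.1]
opening: -0.0003
grasp_force: 0.0
```

servo_tool([
  {"travel":[0,0,0.0006],"turn":[0,0,0]},
  {"travel":[0,0,0.0012],"turn":[0,0,0]},
  {"travel":[0,0,0.0018],"turn":[0,0,0]},
  {"travel":[0,0,0.0024],"turn":[0,0,0]},
  {"travel":[0,0,0.003],"turn":[0,0,0]},
])

```text
time: 3.65
eef_pos: [0.5376, -0.0417, 0.2324]
eef_rot: [0.0, 0.977, 0.213, -0.0]
force: [0.2, -0.2, 0.2]
opening: -0.0001
grasp_force: 0.0
```

servo_tool([
  {"travel":[0,0,0.0006],"turn":[0,0,0]},
  {"travel":[0,0,0.0012],"turn":[0,0,0]},
  {"travel":[0,0,0.0018],"turn":[0,0,0]},
  {"travel":[0,0,0.0024],"turn":[0,0,0]},
  {"travel":[0,0,0.003],"turn":[0,0,0]},
])

```text
time: 4.15
eef_pos: [0.5377, -0.0417, 0.2294]
eef_rot: [0.0, 0.977, 0.213, 0.0]
force: [-0.4, -0.1, -1.0]
opening: 0.0001
grasp_force: 0.0
```

servo_tool([
  {"travel":[0,0,0.0006],"turn":[0,0,0]},
  {"travel":[0,0,0.0012],"turn":[0,0,0]},
  {"travel":[0,0,0.0018],"turn":[0,0,0]},
  {"travel":[0,0,0.0024],"turn":[0,0,0]},
  {"travel":[0,0,0.003],"turn":[0,0,0]},
])

```text
time: 4.65
eef_pos: [0.5377, -0.0417, 0.2264]
eef_rot: [0.0, 0.977, 0.213, -0.0]
force: [-0.1, -0.5, -0.5]
opening: -0.0
grasp_force: 0.0
```

servo_tool([
  {"travel":[0,0,0.0006],"turn":[0,0,0]},
  {"travel":[0,0,0.0012],"turn":[0,0,0]},
  {"travel":[0,0,0.0018],"turn":[0,0,0]},
  {"travel":[0,0,0.0024],"turn":[0,0,0]},
  {"travel":[0,0,0.003],"turn":[0,0,0]},
])

```text
time: 5.15
eef_pos: [0.5377, -0.0417, 0.2234]
eef_rot: [0.0, 0.977, 0.213, -0.0]
force: [-0.2, 0.5, 1.3]
opening: -0.0002
grasp_force: 0.0
```

```bash
python3 - <<'E'
from h import *
c=cam('scene'); cv2.imwrite('pics/s2.png',cv2.resize(c['img'][110:220,300:400],(600,600)*1,interpolation=cv2.INTER_CUBIC))
print(ctrl.observe()['force'])
E
```

```text
[ 0.11485695 -0.50434411  0.0718276 ]
```

View pics/s2.png

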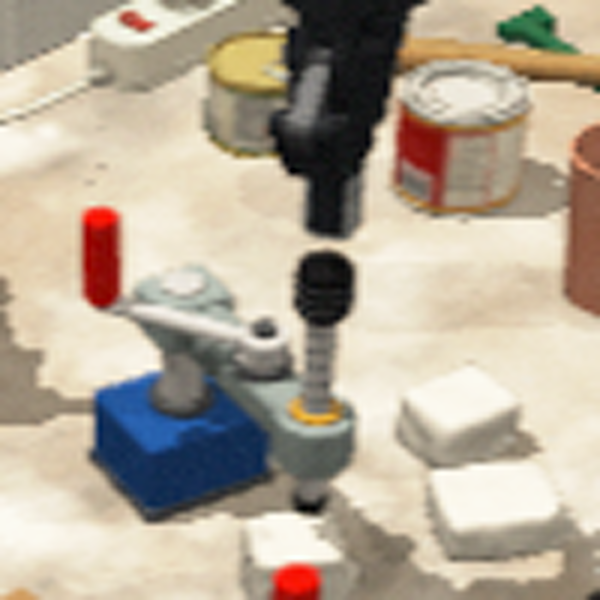

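The tips at crop (330,235) are still a few mm above the knob top at (325,262). I'll keep going down.

servo_tool([
  {"travel":[0,0,0.0007],"turn":[0,0,0]},
  {"travel":[0,0,0.0014],"turn":[0,0,0]},
  {"travel":[0,0,0.0021],"turn":[0,0,0]},
  {"travel":[0,0,0.0028],"turn":[0,0,0]},
  {"travel":[0,0,0.0035],"turn":[0,0,0]},
])

```text
time: 5.7
eef_pos: [0.5376, -0.0417, 0.2199]
eef_rot: [0.0, 0.977, 0.213, -0.0]
force: [-0.2, 0.2, 0.2]
opening: 0.0001
grasp_force: 0.0
```

servo_tool([
  {"travel":[0,0,0.0006],"turn":[0,0,0]},
  {"travel":[0,0,0.0012],"turn":[0,0,0]},
  {"travel":[0,0,0.0018],"turn":[0,0,0]},
  {"travel":[0,0,0.0024],"turn":[0,0,0]},
])

```text
time: 6.1
eef_pos: [0.5377, -0.0418, 0.2176]
eef_rot: [0.0, 0.977, 0.213, 0.0]
force: [-0.8, 0.5, -0.4]
opening: 0.0001
grasp_force: 0.0
```

servo_tool([
  {"travel":[0,0,0.0006],"turn":[0,0,0]},
  {"travel":[0,0,0.0012],"turn":[0,0,0]},
  {"travel":[0,0,0.0018],"turn":[0,0,0]},
  {"travel":[0,0,0.0024],"turn":[0,0,0]},
])

```text
time: 6.5
eef_pos: [0.5377, -0.0417, 0.2152]
eef_rot: [0.0, 0.977, 0.213, 0.0]
force: [0.2, 0.1, -0.2]
opening: -0.0001
grasp_force: 0.0
```

```bash
python3 - <<'E'
from h import *
c=cam('scene'); 
vs,us=np.mgrid[125:180,340:368]; P=depth(c,np.c_[us.ravel(),vs.ravel()]).reshape(55,28,3); 
near=np.hypot(P[...,0]-.5375,P[...,1]+.0417)<.035
for i in range(0,55,1):
    m=near[i]; 
    if m.any(): print(125+i,m.sum(),np.median(P[i][m],0).round(4),c['img'][125+i,340:368][m].max(1).mean().round(0))
E
```

```text
125 9 [ 0.5142 -0.0299  0.3286] 33.0
126 9 [ 0.5168 -0.0317  0.3242] 35.0
127 9 [ 0.5172 -0.0333  0.321 ] 40.0
128 10 [ 0.5172 -0.0313  0.317 ] 45.0
129 10 [ 0.5186 -0.0327  0.3125] 47.0
130 12 [ 0.5175 -0.0254  0.3146] 38.0
131 11 [ 0.5178 -0.0292  0.3114] 41.0
132 10 [ 0.519  -0.0288  0.3088] 41.0
133 10 [ 0.5209 -0.033   0.3048] 36.0
134 7 [ 0.5202 -0.0342  0.301 ] 33.0
135 7 [ 0.52   -0.033   0.2984] 58.0
136 6 [ 0.52   -0.0326  0.2964] 52.0
137 6 [ 0.5203 -0.033   0.2929] 54.0
138 5 [ 0.5228 -0.0402  0.2857] 56.0
139 5 [ 0.5234 -0.042   0.2815] 57.0
140 4 [ 0.5225 -0.0378  0.2814] 48.0
141 4 [ 0.5209 -0.0374  0.2792] 74.0
142 3 [ 0.5181 -0.0322  0.2801] 54.0
143 6 [ 0.5231 -0.0197  0.2816] 45.0
144 10 [ 0.5251 -0.0137  0.28  ] 37.0
145 7 [ 0.5236 -0.0159  0.2776] 57.0
146 10 [ 0.5277 -0.0296  0.2637] 60.0
147 10 [ 0.5282 -0.0334  0.2593] 61.0
148 10 [ 0.5283 -0.0327  0.2572] 65.0
149 10 [ 0.5281 -0.033   0.2542] 65.0
150 10 [ 0.5278 -0.0338  0.2502] 66.0
151 10 [ 0.5286 -0.0327  0.2484] 65.0
152 10 [ 0.5286 -0.0328  0.2447] 71.0
153 9 [ 0.528  -0.0324  0.2413] 58.0
154 9 [ 0.528
[... 269 characters left out ...]
0342  0.2165] 36.0
162 11 [ 0.5296 -0.0337  0.2128] 45.0
163 11 [ 0.5301 -0.0343  0.211 ] 57.0
164 11 [ 0.5295 -0.0337  0.2072] 49.0
165 11 [ 0.5297 -0.0337  0.2043] 55.0
166 9 [ 0.5299 -0.0333  0.2013] 35.0
167 9 [ 0.5293 -0.0338  0.1982] 56.0
168 7 [ 0.5292 -0.034   0.1951] 50.0
169 6 [ 0.5316 -0.0373  0.189 ] 79.0
170 6 [ 0.5333 -0.0375  0.1848] 135.0
171 6 [ 0.5338 -0.0385  0.1808] 129.0
172 6 [ 0.5343 -0.0401  0.176 ] 145.0
173 8 [ 0.5356 -0.041   0.1731] 154.0
174 7 [ 0.5376 -0.0391  0.1702] 123.0
175 8 [ 0.5379 -0.0421  0.1673] 129.0
176 8 [ 0.5379 -0.0397  0.1641] 130.0
177 8 [ 0.5381 -0.0413  0.16  ] 110.0
178 11 [ 0.5657 -0.044   0.1355] 111.0
179 12 [ 0.563  -0.0466  0.1304] 113.0
```

servo_tool([
  {"travel":[0,0,0.0007],"turn":[0,0,0]},
  {"travel":[0,0,0.0014],"turn":[0,0,0]},
  {"travel":[0,0,0.0021],"turn":[0,0,0]},
  {"travel":[0,0,0.0028],"turn":[0,0,0]},
])

```text
time: 6.95
eef_pos: [0.5377, -0.0417, 0.2123]
eef_rot: [0.0, 0.977, 0.213, -0.0]
force: [0.7, 0.2, -0.2]
opening: -0.0002
grasp_force: 0.0
```

servo_tool([
  {"travel":[0,0,0.0007],"turn":[0,0,0]},
  {"travel":[0,0,0.0014],"turn":[0,0,0]},
  {"travel":[0,0,0.0021],"turn":[0,0,0]},
  {"travel":[0,0,0.0028],"turn":[0,0,0]},
])

```text
time: 7.35
eef_pos: [0.5377, -0.0418, 0.2095]
eef_rot: [0.0, 0.977, 0.213, 0.0]
force: [1.0, -0.0, -0.2]
opening: 0.0003
grasp_force: 0.0
```

servo_tool([
  {"travel":[0,0,0.0007],"turn":[0,0,0]},
  {"travel":[0,0,0.0014],"turn":[0,0,0]},
  {"travel":[0,0,0.0021],"turn":[0,0,0]},
  {"travel":[0,0,0.0028],"turn":[0,0,0]},
])

```text
time: 7.75
eef_pos: [0.5377, -0.0417, 0.2067]
eef_rot: [0.0, 0.977, 0.213, 0.0]
force: [-0.1, 0.2, -0.9]
opening: -0.0
grasp_force: 0.0
```

servo_tool([
  {"travel":[0,0,0.0006],"turn":[0,0,0]},
  {"travel":[0,0,0.0012],"turn":[0,0,0]},
  {"travel":[0,0,0.0018],"turn":[0,0,0]},
])

```text
time: 8.05
eef_pos: [0.5377, -0.0417, 0.2049]
eef_rot: [0.0, 0.977, 0.213, -0.0]
force: [-0.3, -0.6, -0.1]
opening: 0.0002
grasp_force: 0.0
```

servo_tool([
  {"travel":[0,0,0.0006],"turn":[0,0,0]},
  {"travel":[0,0,0.0012],"turn":[0,0,0]},
  {"travel":[0,0,0.0018],"turn":[0,0,0]},
])

```text
time: 8.35
eef_pos: [0.5377, -0.0418, 0.2033]
eef_rot: [0.0, 0.977, 0.213, 0.0]
force: [-0.7, -0.3, 2.0]
opening: 0.0001
grasp_force: 1.0
```

```bash
python3 - <<'E'
from h import *
c=cam('scene'); cv2.imwrite('pics/s3.png',cv2.resize(c['img'][110:220,300:400],(600,660),interpolation=cv2.INTER_CUBIC)[:600])
hsv=c['img'][150:180,345:365].max(2); print(hsv[:,5:13])
E
```

```text
[[151  51  21  17  16  19  17  67]
 [169  55  25  22  20  27  31  77]
 [146  48  28  26  22  20  32  78]
 [135  40  26  27  26  24  33  80]
 [135  38  22  26  27  18  40  87]
 [138  36  24  26  24  22  44  82]
 [115  38  22  26  26  24  38  84]
 [117  38  25  30  24  21  52  93]
 [ 96  34  20  21  24  26  54  91]
 [ 66  88  81  62  41  29  69 113]
 [ 29  37  36  43  62  79  93  87]
 [ 22  24  16  21  25  24  31  29]
 [ 20  15  15  17  20  17  16  12]
 [ 33  33  15  14  11  19  18  26]
 [ 24  24  31  37  38  39  36  23]
 [ 34  34  19  14  22  16  30  31]
 [ 27  22  31  33  27  29  29  26]
 [ 46  46  21  16  18  11  23  29]
 [ 83  21  38  47  44  36  19  70]
 [206  95  22  20  17  45  92 182]
 [208 108  90  77  98 137 203 240]
 [206 113 103 112 118 133 207 240]
 [212 142 101  97 113 138 212 241]
 [201 124 124 115 124 154 223 241]
 [197 107 120 118 118 150 223 240]
 [207 125 121 106 106 152 220 240]
 [206 138 129 118 120 153 212 238]
 [212 133 128 128 107 154 222 235]
 [164 106 107 102 109 172 228 237]
 [139 137 130 123 121 179 231 238]]
```

View pics/s3.png

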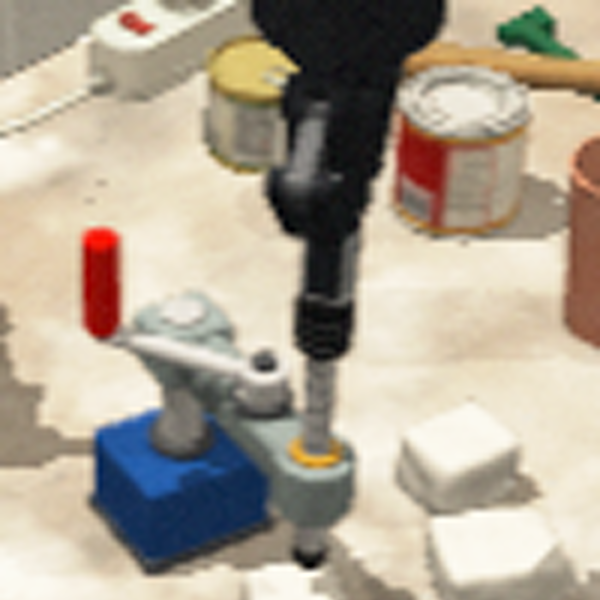

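The tips now touch the knob: crop contact at (330,298), 2 N. From here the rod should slide at about 4 N, so I'll continue gently with force checks.

servo_tool([
  {"travel":[0,0,0.0005],"turn":[0,0,0]},
  {"travel":[0,0,0.001],"turn":[0,0,0]},
  {"travel":[0,0,0.0015],"turn":[0,0,0]},
])

```text
time: 8.7
eef_pos: [0.5377, -0.0418, 0.2017]
eef_rot: [0.0, 0.977, 0.213, 0.0]
force: [-0.8, 0.7, 1.4]
opening: -0.0001
grasp_force: 1.0
```

servo_tool([
  {"travel":[0,0,0.0005],"turn":[0,0,0]},
  {"travel":[0,0,0.001],"turn":[0,0,0]},
  {"travel":[0,0,0.0015],"turn":[0,0,0]},
])

```text
time: 9.0
eef_pos: [0.5377, -0.0418, 0.2001]
eef_rot: [0.0, 0.977, 0.213, -0.0]
force: [-0.1, -0.7, 2.8]
opening: -0.0002
grasp_force: 1.0
```

servo_tool([
  {"travel":[0,0,0.0005],"turn":[0,0,0]},
  {"travel":[0,0,0.001],"turn":[0,0,0]},
  {"travel":[0,0,0.0015],"turn":[0,0,0]},
  {"travel":[0,0,0.002],"turn":[0,0,0]},
])

```text
time: 9.4
eef_pos: [0.5377, -0.0418, 0.1982]
eef_rot: [0.0, 0.977, 0.213, 0.0]
force: [-0.8, 0.6, 2.2]
opening: -0.0001
grasp_force: 1.0
```

servo_tool([
  {"travel":[0,0,0.0005],"turn":[0,0,0]},
  {"travel":[0,0,0.001],"turn":[0,0,0]},
  {"travel":[0,0,0.0015],"turn":[0,0,0]},
])

```text
time: 9.7
eef_pos: [0.5377, -0.0418, 0.1967]
eef_rot: [0.0, 0.977, 0.213, 0.0]
force: [-0.6, -0.4, 2.3]
opening: -0.0001
grasp_force: 1.0
```

servo_tool([
  {"travel":[0,0,0.0005],"turn":[0,0,0]},
  {"travel":[0,0,0.001],"turn":[0,0,0]},
  {"travel":[0,0,0.0015],"turn":[0,0,0]},
])

```text
time: 10.0
eef_pos: [0.5377, -0.0418, 0.1952]
eef_rot: [0.0, 0.977, 0.213, 0.0]
force: [-0.6, -0.6, 2.1]
opening: 0.0002
grasp_force: 1.0
```

servo_tool([
  {"travel":[0,0,0.0005],"turn":[0,0,0]},
  {"travel":[0,0,0.001],"turn":[0,0,0]},
])

```text
time: 10.2
eef_pos: [0.5377, -0.0418, 0.1942]
eef_rot: [0.0, 0.977, 0.213, 0.0]
force: [-0.8, -1.0, 1.9]
opening: 0.0003
grasp_force: 1.0
```

servo_tool([
  {"travel":[0,0,0.0004],"turn":[0,0,0]},
  {"travel":[0,0,0.0008],"turn":[0,0,0]},
])

```text
time: 10.4
eef_pos: [0.5377, -0.0417, 0.1933]
eef_rot: [0.0, 0.977, 0.213, -0.0]
force: [0.2, -1.3, 2.9]
opening: -0.0002
grasp_force: 1.0
```

servo_tool([
  {"travel":[0,0,0.0004],"turn":[0,0,0]},
  {"travel":[0,0,0.0008],"turn":[0,0,0]},
])

```text
time: 10.6
eef_pos: [0.5377, -0.0418, 0.1926]
eef_rot: [0.0, 0.977, 0.213, 0.0]
force: [0.3, 0.7, 1.0]
opening: 0.0
grasp_force: 1.0
```

servo_tool([
  {"travel":[0,0,0.0004],"turn":[0,0,0]},
])

```text
time: 10.7
eef_pos: [0.5377, -0.0418, 0.1922]
eef_rot: [0.0, 0.977, 0.213, -0.0]
force: [-0.5, 0.4, 2.2]
opening: 0.0001
grasp_force: 1.0
```

servo_tool([
  {"travel":[0,0,0.0004],"turn":[0,0,0]},
])

```text
time: 10.8
eef_pos: [0.5377, -0.0418, 0.1918]
eef_rot: [0.0, 0.977, 0.213, 0.0]
force: [-0.4, 0.1, 1.5]
opening: 0.0
grasp_force: 1.0
```

servo_tool([
  {"travel":[0,0,0.0004],"turn":[0,0,0]},
  {"travel":[0,0,0.0008],"turn":[0,0,0]},
])

```text
time: 11.0
eef_pos: [0.5377, -0.0418, 0.191]
eef_rot: [0.0, 0.977, 0.213, 0.0]
force: [-0.9, -0.4, 1.7]
opening: -0.0001
grasp_force: 1.0
```

servo_tool([
  {"travel":[0,0,0.0004],"turn":[0,0,0]},
  {"travel":[0,0,0.0008],"turn":[0,0,0]},
])

```text
time: 11.2
eef_pos: [0.5377, -0.0418, 0.1902]
eef_rot: [0.0, 0.977, 0.213, 0.0]
force: [-1.1, 0.1, 1.2]
opening: 0.0002
grasp_force: 1.0
```

servo_tool([
  {"travel":[0,0,0.0004],"turn":[0,0,0]},
  {"travel":[0,0,0.0008],"turn":[0,0,0]},
])

```text
time: 11.4
eef_pos: [0.5377, -0.0418, 0.1895]
eef_rot: [0.0, 0.977, 0.213, 0.0]
force: [-1.3, 0.3, 4.4]
opening: -0.0003
grasp_force: 2.6
```

servo_tool([
  {"travel":[0,0,0.0002],"turn":[0,0,0]},
])

```text
time: 11.5
eef_pos: [0.5377, -0.0418, 0.1895]
eef_rot: [0.0, 0.977, 0.213, 0.0]
force: [-1.6, -0.0, 4.8]
opening: 0.0
grasp_force: 2.8
```

servo_tool([
  {"travel":[0,0,0.0003],"turn":[0,0,0]},
])

```text
time: 11.6
eef_pos: [0.5377, -0.0418, 0.1894]
eef_rot: [0.0, 0.977, 0.213, 0.0]
force: [-1.5, 0.2, 6.7]
opening: -0.0002
grasp_force: 3.8
```

The foot is on the block: motion stopped at z = 0.1895 and the force climbed to 6.7 N. I'll retreat and go to the lever grip.

servo_tool([
  {"travel":[0,0,-0.003],"turn":[0,0,0]},
  {"travel":[0,0,-0.03],"turn":[0,0,0]},
  {"travel":[0,0,-0.065],"turn":[0,0,0]},
  {"travel":[0.03,0.008,-0.075],"turn":[0,0,1]},
  {"travel":[0.06,0.017,-0.075],"turn":[0,0,2]},
  {"travel":[0.09,0.026,-0.075],"turn":[0,0,3.3]},
  {"travel":[0.1142,0.0332,-0.075],"turn":[0,0,3.3]},
  {"travel":[0.1142,0.0332,-0.075],"turn":[0,0,3.3]},
], claw=0.05, newtons=25)

```text
time: 12.4
eef_pos: [0.657, -0.024, 0.2618]
eef_rot: [-0.0, 0.983, 0.185, -0.001]
force: [-1.5, -0.7, -0.3]
opening: 0.05
grasp_force: 0.0
```

```bash
python3 - <<'E'
from h import *
s=cam('scene'); t=cam('top')
a=cv2.resize(s['img'][90:220,280:400],(480,520)); b=t['img'][130:230,310:390]
cv2.imwrite('pics/s4.png',a)
hsv=cv2.cvtColor(s['img'],cv2.COLOR_BGR2HSV); m=np.zeros((400,640),bool); m[140:200,300:345]=1
m&=((hsv[...,0]<8)|(hsv[...,0]>172))&(hsv[...,1]>150)&(hsv[...,2]>80); ys,xs=np.where(m); print(xs.mean(),ys.min(),ys.max(),ys.mean())
o=ctrl.observe(); print(o['eef_pos'],o['eef_rot'],o['opening'])
E
```

```text
316.4757281553398 148 165 156.4271844660194
[ 0.65497824 -0.02437833  0.26271734] [-2.52765837e-04  9.82796419e-01  1.84689067e-01 -1.04131001e-03] 0.04986702655329183
```

View pics/s4.png

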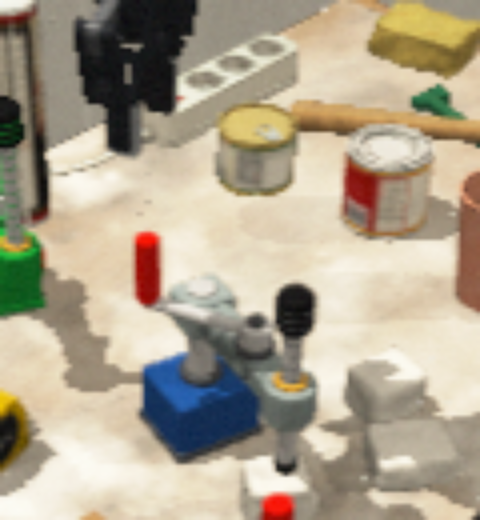

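Knob and foot stayed down, with the foot on the block at (285,468). The open fingers are above the red grip at (147,270), the near fingertip at (125,150). I'll lower and check the alignment.

servo_tool([
  {"travel":[0,0,0.02],"turn":[0,0,0]},
  {"travel":[0,0,0.04],"turn":[0,0,0]},
  {"travel":[0,0,0.052],"turn":[0,0,0]},
  {"travel":[0,0,0.055],"turn":[0,0,0]},
])

```text
time: 12.9
eef_pos: [0.654, -0.0245, 0.2077]
eef_rot: [-0.0, 0.983, 0.184, -0.001]
force: [-0.9, 0.0, 0.5]
opening: 0.0498
grasp_force: 0.0
```

```bash
python3 - <<'E'
from h import *
s=cam('scene')
a=cv2.resize(s['img'][110:190,290:370],(600,600)); cv2.imwrite('pics/s5.png',a)
o=ctrl.observe(); print(o['eef_pos'],o['force'],o['opening'])
E
```

```text
[ 0.65449959 -0.02457826  0.20822501] [-0.50969805  0.96889174  0.24043502] 0.04998424296892463
```

View pics/s5.png

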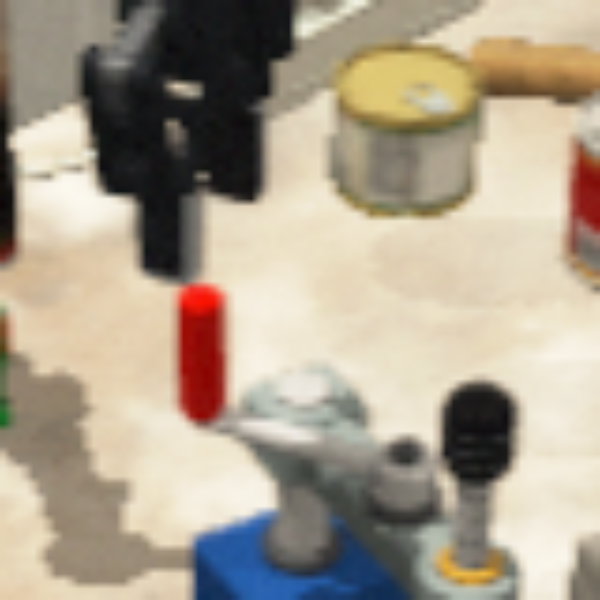

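The fingertips are at (170,275) and (235,195), midpoint x 202, centred over the grip at (202,297). I'll go down 50 mm and close.

servo_tool([
  {"travel":[0.0,0,0.012],"turn":[0,0,0]},
  {"travel":[0,0,0.024],"turn":[0,0,0]},
  {"travel":[0,0,0.036],"turn":[0,0,0]},
  {"travel":[0,0,0.046],"turn":[0,0,0]},
  {"travel":[0,0,0.05],"turn":[0,0,0]},
])

```text
time: 13.45
eef_pos: [0.6546, -0.0244, 0.157]
eef_rot: [-0.0, 0.983, 0.185, -0.001]
force: [-0.3, -0.5, 0.0]
opening: 0.0499
grasp_force: 0.0
```

servo_tool([
  {"travel":[0,0,0],"turn":[0,0,0]},
  {"travel":[0,0,0],"turn":[0,0,0]},
  {"travel":[0,0,0],"turn":[0,0,0]},
  {"travel":[0,0,0],"turn":[0,0,0]},
  {"travel":[0,0,0],"turn":[0,0,0]},
], claw=0.01, newtons=25)

```text
time: 13.95
eef_pos: [0.6557, -0.0246, 0.1594]
eef_rot: [0.0, 0.983, 0.185, 0.001]
force: [0.4, -0.8, -0.1]
opening: 0.0169
grasp_force: 25.1
```

servo_tool([
  {"travel":[-0.0003,-0.007,0],"turn":[0,0,-5]},
  {"travel":[-0.0012,-0.0139,0],"turn":[0,0,-10]},
  {"travel":[-0.0027,-0.0207,0],"turn":[0,0,-15]},
  {"travel":[-0.0048,-0.0274,0],"turn":[0,0,-20]},
  {"travel":[-0.0075,-0.0338,0],"turn":[0,0,-25]},
  {"travel":[-0.0107,-0.04,0],"turn":[0,0,-30]},
  {"travel":[-0.0145,-0.0459,0],"turn":[0,0,-35]},
  {"travel":[-0.0187,-0.0514,0],"turn":[0,0,-40]},
])

```text
time: 14.75
eef_pos: [0.6193, 0.0154, 0.1594]
eef_rot: [0.001, 0.86, 0.511, -0.0]
force: [-0.1, -6.5, 0.8]
opening: 0.0166
grasp_force: 25.3
```

servo_tool([
  {"travel":[-0.0003,-0.007,0],"turn":[0,0,-5]},
  {"travel":[-0.0012,-0.0139,0],"turn":[0,0,-10]},
  {"travel":[-0.0027,-0.0207,0],"turn":[0,0,-15]},
  {"travel":[-0.0048,-0.0274,0],"turn":[0,0,-20]},
  {"travel":[-0.0075,-0.0338,0],"turn":[0,0,-25]},
  {"travel":[-0.0091,-0.037,0],"turn":[0,0,-27.5]},
  {"travel":[-0.0107,-0.04,0],"turn":[0,0,-30]},
  {"travel":[-0.0107,-0.04,0],"turn":[0,0,-30]},
])

```text
time: 15.55
eef_pos: [0.5794, 0.0245, 0.1594]
eef_rot: [0.002, 0.699, 0.715, -0.001]
force: [0.4, -8.1, -0.1]
opening: 0.0168
grasp_force: 25.2
```

servo_tool([
  {"travel":[0.0008,-0.0025,0],"turn":[0,0,-1]},
  {"travel":[0.0012,-0.0045,0],"turn":[0,0,-2]},
  {"travel":[0.0012,-0.0045,0],"turn":[0,0,-2]},
])

```text
time: 15.85
eef_pos: [0.578, 0.0244, 0.1595]
eef_rot: [0.005, 0.687, 0.727, 0.001]
force: [12.4, -12.0, -6.6]
opening: 0.017
grasp_force: 25.0
```

That is the hard stop. I'll release and lift.

servo_tool([
  {"travel":[0,0.003,0],"turn":[0,0,0]},
  {"travel":[0,0.003,0],"turn":[0,0,0]},
  {"travel":[0,0.003,0],"turn":[0,0,0]},
  {"travel":[0,0.003,0],"turn":[0,0,0]},
], claw=0.045)

```text
time: 16.25
eef_pos: [0.5772, 0.0281, 0.1589]
eef_rot: [-0.0, 0.687, 0.727, -0.0]
force: [0.0, 0.1, 0.1]
opening: 0.0453
grasp_force: 0.0
```

servo_tool([
  {"travel":[0,0,-0.02],"turn":[0,0,0]},
  {"travel":[0,0,-0.05],"turn":[0,0,0]},
  {"travel":[0,0,-0.09],"turn":[0,0,0]},
  {"travel":[0,0,-0.12],"turn":[0,0,0]},
  {"travel":[0.03,0,-0.13],"turn":[0,0,0]},
  {"travel":[0.07,0,-0.13],"turn":[0,0,0]},
  {"travel":[0.11,0,-0.13],"turn":[0,0,0]},
  {"travel":[0.15,0,-0.13],"turn":[0,0,0]},
  {"travel":[0.15,0,-0.13],"turn":[0,0,0]},
])

```text
time: 17.15
eef_pos: [0.5678, 0.1823, 0.2888]
eef_rot: [-0.001, 0.685, 0.729, 0.0]
force: [0.2, -0.4, 0.2]
opening: 0.0451
grasp_force: 0.0
```

```bash
python3 - <<'E'
from h import *
s=cam('scene'); t=cam('top')
a=cv2.resize(s['img'][120:240,265:405],(467,400)); b=cv2.resize(t['img'][130:240,320:410],(327,400)); cv2.imwrite('pics/s6.png',np.hstack([a,b]))
hsv=cv2.cvtColor(t['img'],cv2.COLOR_BGR2HSV); m=np.zeros((400,640),bool); m[145:215,310:350]=1
m&=((hsv[...,0]<8)|(hsv[...,0]>172))&(hsv[...,1]>150)&(hsv[...,2]>80); ys,xs=np.where(m)
if len(xs):
    G=plane(t,[xs.mean(),ys.mean()],.199)[0]; g=G[:2]-[.5807,-.0537]; print(G,np.hypot(*g),np.arctan2(g[1],g[0])-np.radians(19))
o=ctrl.observe(); print(o['eef_pos'],o['force'],o['opening'])
E
```

```text
[0.57693757 0.02533932 0.199     ] 0.07912882068783494 1.2867498816607885
[0.56848299 0.17838476 0.2887387 ] [0.38008987 0.42058386 0.382302  ] 0.04475088148082417
```

View pics/s6.png

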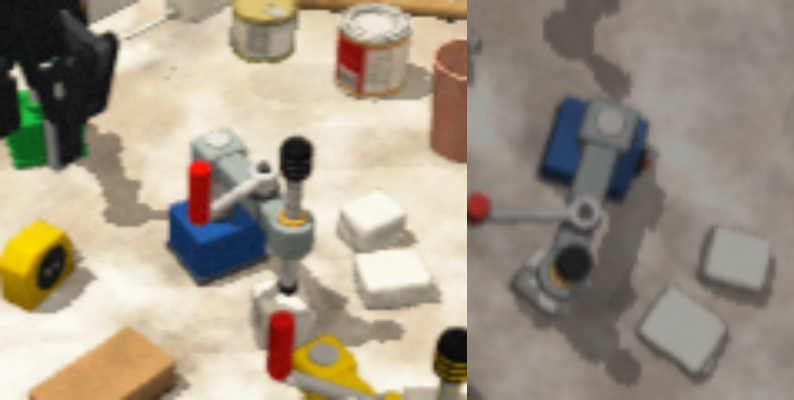

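The lever is at 1.29 rad, with its grip at (200,193) in the left picture. The foot rests on the block at (288,288), and the other items haven't moved. I'm handing the job in.

```bash
python3 -c "
from plant import ctrl
print(ctrl.finish_job())"
```

```text
the job is handed in; nothing more can be done
None
```

I handed the job in at about 17 s: the rod was lowered until its foot rested on the plaster block (highest reading 6.7 N), the lever was swung to about 1.29 rad (clamped from 1.0), both were released, and nothing else was seen to move.

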